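# Wipe the loose chips off the die plate into the catch tray

### The job

Take the scraper block from the rubber mat, set it down in the channel of the die plate and wipe all four loose steel chips along the channel into the empty catch tray, whichever end that stands at, letting none fall into the box of finished parts at the other end. Move the chips with the scraper only, not with the gripper, then stand the scraper upright on the mat again and let go of it. Leave everything else on the bench where it is.

Things in the scene. Friction and masses are not known exactly. Their poses are not given: they have to be found in the camera images.
- die: Fixed steel die set: plate 210 (x) by 200 (y) mm, top face 58 mm above the bench, origin on the bench under its centre. A channel runs along x over its top, open at both ends, between rails 10 mm high with inner faces at y = +-58 mm. Two guide pillars with brass cages, 30 mm across, tops at 148 mm, stand at (75, 87) and (-75, -87) mm. Both x ends overhang the base by 20 mm.
- tray: The catch tray: empty, undivided aluminium tray, fixed, 140 (x) by 160 (y) by 30 mm high, walls and floor 4 mm, origin under its centre. It is tucked 16 mm under one end of the die plate: its centre lies on the die's x axis, 159 mm from the die's centre, on the +x or the -x side. Turned as the die is.
- parts_box: The box of finished parts: same size and make as the tray, but with dividers and six steel bushes standing in it (tops 30 mm above the bench), fixed under the other end of the die plate. Origin under its centre.
- scraper: Scraper block, loose, about 0.25 kg: white plastic blade 24 (x) by 104 (y) by 20 mm high, flat sole, with a wooden handle on it 28 (x) by 70 (y) mm, from 20 to 70 mm above the sole. Origin at the centre of the sole, z up. Symmetric front to back.
- mat: Black rubber mat on the bench, fixed, 150 (x) by 160 (y) by 5 mm thick, left or right of the die; the scraper stands on it at the start. Origin under its centre.
- chip_disc: Loose steel chip in the channel: disc 36 mm across, 6 mm thick, about 35 g. Origin at its underside's centre.
- chip_square: Loose steel chip in the channel: 29 by 29 by 6 mm, about 35 g. Origin at its underside's centre.
- chip_bar: Loose steel chip in the channel: 38 by 18 by 6 mm, about 35 g. Origin at its underside's centre.
- chip_ell: Loose steel chip in the channel: L shape 30 by 30 by 6 mm, limbs 13 mm wide, about 35 g. Origin at the centre of its outline's underside.
- punch_block: Bystander, fixed: dark steel block with four screws, 130 by 130 mm, 78 mm high, on the side of the die where the mat is not. Origin under its centre.
- bush: Bystander, loose: brass tube 40 mm across, 70 mm high, standing. Origin under its centre.
- pillar_spare: Bystander, loose: steel pin 30 mm across, 110 mm high, standing. Origin under its centre.
- wrench: Bystander, loose: open-ended wrench lying on the bench, 180 mm long.

How it is judged:
On the way, in this order (a step that is already met when the one before it is completed fails the run):
1. the scraper stands in the channel of the die plate, its sole within 10 mm of the plate (x of scraper in the frame of die between -0.125 and 0.125 m and y of scraper in the frame of die between -0.05 and 0.05 m and z of scraper in the frame of die between 0.05 and 0.068 m), for 0.1 s.
2. all four chips lie in the catch tray (x of chip_disc in the frame of tray between -0.07 and 0.07 m and y of chip_disc in the frame of tray between -0.08 and 0.08 m and z of chip_disc in the frame of tray between -0.005 and 0.045 m and x of chip_square in the frame of tray between -0.07 and 0.07 m and y of chip_square in the frame of tray between -0.08 and 0.08 m and z of chip_square in the frame of tray between -0.005 and 0.045 m and x of chip_bar in the frame of tray between -0.07 and 0.07 m and y of chip_bar in the frame of tray between -0.08 and 0.08 m and z of chip_bar in the frame of tray between -0.005 and 0.045 m and x of chip_ell in the frame of tray between -0.07 and 0.07 m and y of chip_ell in the frame of tray between -0.08 and 0.08 m and z of chip_ell in the frame of tray between -0.005 and 0.045 m), for 0.2 s.
At the end, for the whole second after the job is handed in: All four chips lie at rest in the catch tray (their origins within its outline and under 45 mm above the bench); the scraper stands at rest on the mat, its centre over the mat, its sole within 12 mm of the bench, upright within 0.15 rad (all of step 2 and x of scraper in the frame of mat between -0.075 and 0.075 m and y of scraper in the frame of mat between -0.08 and 0.08 m and z of scraper in the frame of mat between 0 and 0.012 m and angle between scraper's own z axis and vertical below 0.15 rad and linear speed of each of scraper, chip_disc, chip_square, chip_bar, chip_ell below 0.02 m/s); the robot touches nothing.
It fails at once if the gripper's fingers or the arm touch a chip (over 1 N) (contact force between any of the fingers, the arm and chip_disc above 1 N or contact force between any of the fingers, the arm and chip_square above 1 N or contact force between any of the fingers, the arm and chip_bar above 1 N or contact force between any of the fingers, the arm and chip_ell above 1 N).
It fails at once if a chip falls into the box of finished parts ((x of chip_disc in the frame of parts_box between -0.07 and 0.07 m and y of chip_disc in the frame of parts_box between -0.08 and 0.08 m and z of chip_disc in the frame of parts_box between -0.01 and 0.045 m) or (x of chip_square in the frame of parts_box between -0.07 and 0.07 m and y of chip_square in the frame of parts_box between -0.08 and 0.08 m and z of chip_square in the frame of parts_box between -0.01 and 0.045 m) or (x of chip_bar in the frame of parts_box between -0.07 and 0.07 m and y of chip_bar in the frame of parts_box between -0.08 and 0.08 m and z of chip_bar in the frame of parts_box between -0.01 and 0.045 m) or (x of chip_ell in the frame of parts_box between -0.07 and 0.07 m and y of chip_ell in the frame of parts_box between -0.08 and 0.08 m and z of chip_ell in the frame of parts_box between -0.01 and 0.045 m)).
It fails at once if a loose bystander (brass bush, spare pin, wrench) is moved by more than 20 mm (distance of any of bush, pillar_spare, wrench from where it was at the start of the episode above 0.02 m).
It also fails if it takes over 58 s, if anything falls off the work surface, if the arm or the gripper's body presses on something with over 40 N, if the wrist force passes 120 N, or if a joint passes its speed limit or range.

### The arm

A 6-joint arm with a two-finger parallel gripper is mounted at the origin on the work surface. World frame = base frame: x ahead of the robot, y to its left, z up, the work surface at z = 0. Lengths are in m, angles in rad, forces in N, time in s.
With the tool pointing down it reaches from about 0.275 to 0.875 m from the base axis. Payload 12.5 kg.
Tool frame: the origin (TCP) lies midway between the tips of the shut fingers; the grasp point (between the pads) lies 19 mm behind it; z points along the fingers, y is the line along which they close (so a half turn about z gives the same grasp; the last joint's range is limited). The gripper opens to 85 mm and grips with 20 to 120 N. Pads are 22 mm wide; open, the fingers measure 114 mm over their backs; the gripper's body (76 mm by 85 mm) begins 54 mm behind the grasp point. The pads swing forward as they close: fully open they stand 13 mm farther back than shut.
Start: joints at [1.098, 0.351, 1.652, -0, 1.139, -0.085], TCP at [0.208, 0.509, 0.231] pointing down, gripper open.
Joint ranges: [-2.75, 2.75], [-0.79, 2.1], [0.01, 2.65], [-1.57, 4.71], [0.07, 3.14], [-2.87, 2.87]. Speed limits (rad/s): [2.22, 2.22, 2.79, 3.14, 3.14, 3.14].

### API

Orientations are given as a unit quaternion [x, y, z, w].
In Python, from cell import r gives the robot as it stands. Calls block until the motion is done:
- r.move_to(position, orientation): joint-space move of the TCP to a pose.
- r.move_linear(position, rot=None, vel=0.15): straight line of the TCP; rot=None keeps the orientation; vel is the mean speed in m/s.
- r.set_joints(angles): joint-space move.
- r.set_gripper(opening, squeeze=None): opening from 0.0 (shut) to 1.0 (fully open); squeeze is the grip in N (None keeps the last); returns when the fingers have stopped.
- r.sleep(seconds).
- r.inverse_kinematics(position, orientation): joint angles nearest the present ones, or None.
- r.get_obs(): the state.
- r.get_image(name): name is "scene" or "side" or "wrist"; returns a dict with "pixels" (400x640x3 uint8, red, green, blue), "depth" (400x640 float32, m along the optical axis (not along the pixel's ray), 0 where there is no reading), "fx", "fy", "cx", "cy" (pixels), "D" ([k1, k2, p1, p2, k3] as OpenCV has them; the pictures are not rectified), "camera_from_world" (4x4, takes a point from world to camera coordinates); the wrist camera has in their place "mount" (4x4, takes a point from camera to tool coordinates, whose origin is the TCP and whose axes are the flange's). Camera axes: x right, y down, z forward; pixel columns grow to the right and rows downward; lengths in m; the calibration is good to about 2 mm. A picture is of the moment at which its call begins: read the wrist's pose just before it.
A pose or a line that the arm cannot do raises r.PlanningError and nothing moves.
- r.hand_in(): hands the job in; it is judged then, once.
Trained networks look in a picture, given as the dict that the camera call returned (one of the last four; its "shot" number tells which), for a name from the list of things; names that differ only in an ending like _2 or _b are one class to them, and where a whole thing is asked for, a point or a joint stands for the part that bears it (a point fixed in the world has none). Each returns a list of dicts, best first, with "score" (0 to 1); they miss things now and then, are a little off and sometimes report something else, mostly with a low value. They report only what shows in the picture. A call takes as long as a camera call.
- r.find_in(picture, label): "location" ([column, row] as shares, 0 to 1, of the picture: columns of its width, rows of its height, amid what is visible of it).
- r.cut_out(picture, label): "region" (400x640 bool, what is visible of it) and "location" ([column, row] as shares, 0 to 1, of the picture: columns of its width, rows of its height, amid what is visible of it).
- r.landmark_of(picture, label): "location" ([column, row] as shares, 0 to 1, of the picture: columns of its width, rows of its height: a listed point, or the origin of a listed thing).
The state is a dict: "t": time; "q": joint angles; "qvel": joint speeds; "effort": joint torques, N m; "tool_pos": TCP position; "ee_rot": TCP orientation; "contact_force": force on the tool from outside, world axes, zero at the start; "torque": the same for the moment, N m; "opening": opening from 0.0 (shut) to 1.0 (fully open); "finger_force": force on a finger pad.
Only numpy, scipy, OpenCV 4.12 (cv2) and the standard library are available. Lean on these libraries where they do the work, as an engineer would, in place of code of your own. Each camera call takes 0.05 s, during which the arm holds its last target. There are 200 camera calls.

## Working session

There is one attempt and no reset: what is moved stays moved. The work goes in short steps, each a Python script; the robot and the scene stay as the last script left them, time stands still between calls to the robot, and variables do not carry over. Pictures are saved under pics/ and viewed, at most 10 in all, crops included, and the job is handed in when it is done.

```bash
mkdir -p pics; ls; cat > h.py <<'E'
import numpy as np, cv2
from cell import r
from scipy.spatial.transform import Rotation as R
def world(im,mask):
    """world points of masked pixels with depth"""
    v,u=np.nonzero(mask&(im["depth"]>0)); z=im["depth"][v,u]
    K=np.array([[im["fx"],0,im["cx"]],[0,im["fy"],im["cy"]],[0,0,1.]])
    p=cv2.undistortPoints(np.c_[u,v].astype(float).reshape(-1,1,2),K,np.array(im["D"],float)).reshape(-1,2)
    c=np.c_[p*z[:,None],z,np.ones(len(z))]
    T=np.linalg.inv(np.array(im["camera_from_world"]))
    return (c@T.T)[:,:3]
def save(im,n): cv2.imwrite("pics/"+n,cv2.cvtColor(im["pixels"],cv2.COLOR_RGB2BGR))
E
python3 - <<'E'
from h import *
for n in("scene","side"):
    im=r.get_image(n); save(im,n+".png")
    print(n,np.linalg.inv(im["camera_from_world"])[:3,3].round(2))
    for l in "die tray parts_box scraper mat chip_disc chip_square chip_bar chip_ell punch_block bush pillar_spare wrench".split():
        for c in r.cut_out(im,l)[:1]:
            w=world(im,c["region"])
            if len(w)<5: continue
            top=w[w[:,2]>np.percentile(w[:,2],97)-.006]
            print(l,round(c["score"],2),(np.array(c["location"])*[640,400]).round(),len(w),"med",np.median(w,0).round(3),"top",top.mean(0).round(3), "min",w.min(0).round(3),"max",w.max(0).round(3), cv2.minAreaRect(top[:,:2].astype(np.float32)*1000))
print(r.get_obs())
E
```

```text
cell.py
pics
scene [0.9  0.35 0.87]
die 0.97 [298. 234.] 6427 med [0.605 0.021 0.057] top [0.602 0.028 0.14 ] min [ 0.44  -0.17  -0.004] max [0.723 0.139 0.15 ] ((595.0589599609375, 14.644294738769531), (252.1426239013672, 25.697683334350586), 66.25232696533203)
tray 0.68 [333. 183.] 1892 med [ 0.413 -0.045  0.003] top [ 0.403 -0.044  0.028] min [ 0.337 -0.146 -0.005] max [0.511 0.052 0.067] ((435.65570068359375, -35.29493713378906), (127.21708679199219, 160.71542358398438), 16.79325294494629)
parts_box 0.64 [272. 298.] 4151 med [0.755 0.063 0.012] top [0.756 0.064 0.029] min [ 0.664 -0.036 -0.004] max [0.835 0.156 0.039] ((752.5716552734375, 61.33811950683594), (126.28099822998047, 160.94674682617188), 16.598047256469727)
scraper 0.6 [244. 138.] 533 med [ 0.469 -0.333  0.048] top [ 0.461 -0.346  0.073] min [ 0.441 -0.436 -0.   ] max [ 0.475 -0.295  0.079] ((460.52587890625, -347.02386474609375), (26.022701263427734, 67.92781066894531), 1.1579070091247559)
mat 0.56 [241. 146.] 1455 med [ 0.486 -0.338  0.003] top [ 0.476 -0.345  0.004] min [ 0.371 -0.448 -0.004] max [ 0.549 -0.266  0.
[... 5050 characters left out ...]
1.4, 'q': array([ 1.09843677e+00,  3.50691882e-01,  1.65181176e+00, -3.13469529e-05,
        1.13908420e+00, -8.46267570e-02]), 'qvel': array([-7.55688589e-04, -3.84969968e-05, -3.08863485e-04, -1.34080418e-03,
       -1.31707223e-03,  1.43710802e-04]), 'effort': array([-1.86632269e-04, -5.06025124e+01, -2.91643274e+01, -9.11772281e-05,
        6.68874945e-04, -1.48487409e-07]), 'tool_pos': array([0.20793938, 0.50915963, 0.23128953]), 'ee_rot': array([ 1.92647857e-01,  9.81267957e-01, -1.60067910e-06,  1.43482503e-05]), 'contact_force': array([-0.60308611,  0.25893426, -0.38245184]), 'torque': array([ 0.02835696, -0.04581304,  0.02846079]), 'finger_force': 0.0, 'opening': 0.9978495484592721}
```

View pics/scene.png

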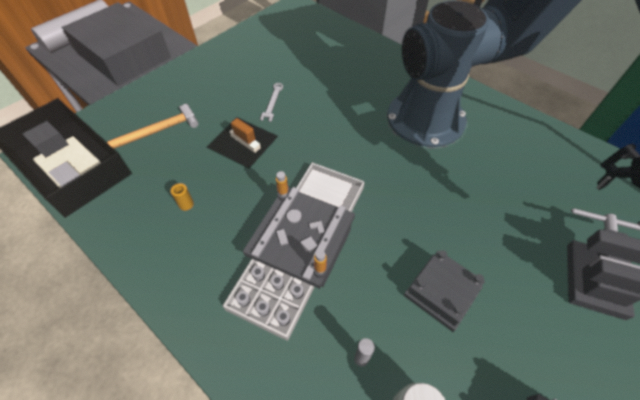

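View pics/side.png

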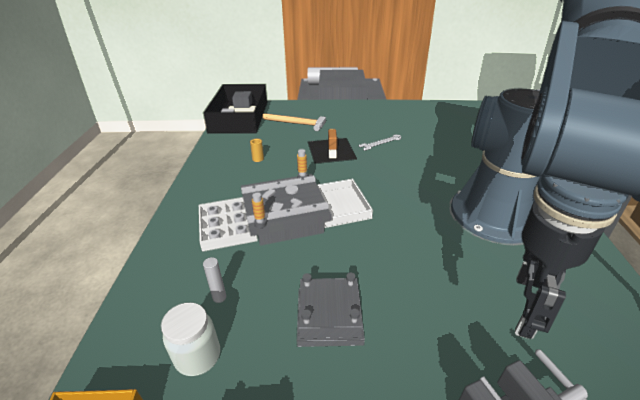

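The tray is at the robot's end (scene ~(330,185)) and the parts box at the far end (~(265,300)). The scraper is on the mat at (244,135), and the four chips are in the channel. Next I refine the die and scraper poses with the wrist camera.

```bash
cat >> h.py <<'E'
def wrist():
    o=r.get_obs(); im=r.get_image("wrist")
    T=np.eye(4); T[:3,:3]=R.from_quat(o["ee_rot"]).as_matrix(); T[:3,3]=o["tool_pos"]
    im["camera_from_world"]=np.linalg.inv(T@np.array(im["mount"])); return im
def down(phi):
    """tool down, closing line at world angle phi (mod 180): the two candidates"""
    return [(R.from_euler("z",a)*R.from_euler("x",np.pi)).as_quat() for a in(phi+np.pi/2,phi-np.pi/2)]
E
python3 - <<'E'
from h import *
def go(p,phi):
    best=None
    for q in down(phi):
        s=r.inverse_kinematics(p,q)
        if s is not None:
            print("ik",np.round(s,2))
            if best is None or abs(s[5])<abs(best[0][5]): best=(s,q)
    r.move_to(p,best[1])
th=np.radians(17)
go([.53,.0,.42],th)
im=wrist(); save(im,"wd.png")
print("cam",np.linalg.inv(im["camera_from_world"])[:3,3].round(3))
w=world(im,np.ones((400,640),bool)); np.save("wd.npy",w)
print(len(w),w.min(0),w.max(0))
go([.43,-.347,.33],0)
im=wrist(); save(im,"ws.png")
print("cam",np.linalg.inv(im["camera_from_world"])[:3,3].round(3))
w2=world(im,np.ones((400,640),bool)); np.save("ws.npy",w2)
t=w2[(w2[:,2]>.068)&(w2[:,2]<.085)&(abs(w2[:,1]+.347)<.06)]
print("handle",len(t),np.median(t,0),cv2.minAreaRect(t[:,:2].astype(np.float32)*1000))
t=w2[(w2[:,2]>.018)&(w2[:,2]<.032)&(abs(w2[:,1]+.347)<.07)&(abs(w2[:,0]-.46)<.05)]
print("blade",len(t),cv2.minAreaRect(t[:,:2].astype(np.float32)*1000))
# die
p=w[(w[:,2]>.143)&(w[:,2]<.153)]
for s in(1,-1):
    k=p[(p[:,1]-.014)*s>0]
    print("pillar",len(k), k.mean(0) if len(k) else 0, cv2.minEnclosingCircle(k[:,:2].astype(np.float32)*1000) if len(k) else 0)
m=w[(w[:,2]>.0660)&(w[:,2]<.072)]
c=np.array([.595,.014])
for d in(15,16,17,18,19):
    t=np.radians(d); y=(m[:,:2]-c)@[-np.sin(t),np.cos(t)]
    print(d,np.percentile(y[y>.04],[1,3,50,97]).round(4),np.percentile(y[y<-.04],[3,50,97,99]).round(4))
print(r.get_obs()["t"])
E
```

```text
ik [-0.09  0.19  1.41  0.    1.54 -0.38]
ik [-0.09  0.19  1.41 -0.    1.54  2.76]
cam [0.506 0.079 0.562]
254967 [-1.13851069 -2.09009945 -0.76237176] [2.50167503 0.94395942 0.51980829]
ik [-0.76  0.27  1.51  0.    1.36 -0.76]
ik [-0.76  0.27  1.51 -0.    1.36  2.38]
cam [ 0.43  -0.264  0.473]
handle 1139 [ 0.46191773 -0.33714506  0.0741446 ] ((590.8745727539062, -335.009765625), (298.2671203613281, 70.36300659179688), 6.167013645172119)
blade 211 ((457.47735595703125, -349.8550720214844), (25.125720977783203, 104.83442687988281), 0.8311218023300171)
pillar 468 [0.28513771 0.07090197 0.14787029] ((340.9619140625, 93.10456848144531), 309.83203125)
pillar 447 [ 0.20554994 -0.04167171  0.14793873] ((295.5174560546875, -79.02970886230469), 261.6533203125)
15 [0.0546 0.0565 0.0684 0.2303] [-0.3437 -0.0687 -0.0576 -0.0565]
16 [0.0571 0.0581 0.0688 0.2342] [-0.3439 -0.0687 -0.0587 -0.0578]
17 [0.0586 0.0587 0.0688 0.2382] [-0.3441 -0.0687 -0.0591 -0.0588]
18 [0.0579 0.0585 0.0693 0.2423] [-0.3445 -0.0687 -0.0584 -0.0575]
19 [0.0566 0.0578 0.0694 0.2491] [-0.345  -0.0686 -0.0575 -0.056 ]
5.15
```

View pics/wd.png

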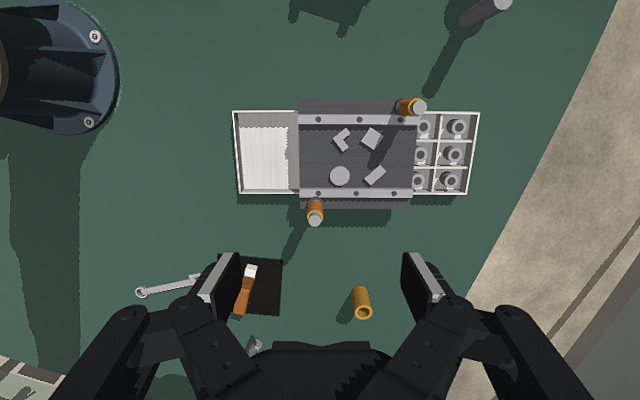

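View pics/ws.png

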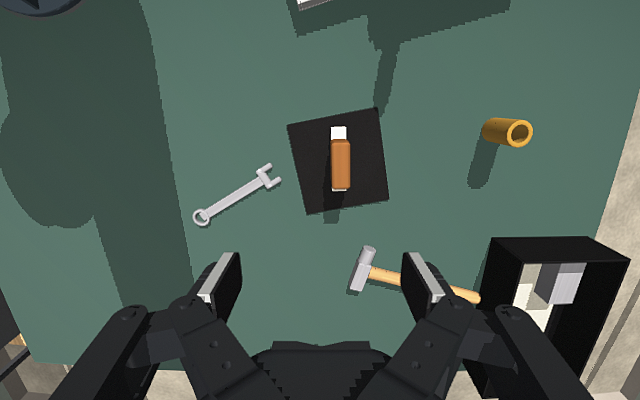

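The wrist views confirm this: the channel is centred and yawed 17°, the tray is on the robot's side, and the scraper is on the mat at (340,160), clear of the wrench at (268,175). The pillar and handle fits picked up stray points, so I'm redoing them with tighter filters.

```bash
python3 - <<'E'
import numpy as np,cv2
w=np.load("wd.npy"); s=np.load("ws.npy"); f=lambda a:cv2.minAreaRect(a[:,:2].astype(np.float32)*1000)
t=np.radians(17);c=np.array([.595,.014]);A=np.array([[np.cos(t),-np.sin(t)],[np.sin(t),np.cos(t)]])
d=(w[:,:2]-c)@A
for g in(1,-1):
    k=w[(w[:,2]>.143)&(w[:,2]<.153)&(np.hypot(*(d-np.array([.075,.087])*g).T)<.03)]
    r_,_=cv2.minEnclosingCircle(k[:,:2].astype(np.float32)*1000); print("pillar",len(k),r_,(np.array(r_)/1000-c)@A)
k=d[(abs(d[:,1])<.05)&(w[:,2]>.055)&(w[:,2]<.0605)]; print("plate x",np.percentile(k[:,0],[.5,1,50,99,99.5]))
n=s[np.hypot(s[:,0]-.46,s[:,1]+.347)<.09]
k=n[n[:,2]>.071];print("handle",len(k),f(k),np.median(k[:,2]))
k=n[(n[:,2]>.021)&(n[:,2]<.03)];print("blade",len(k),f(k))
k=d[(abs(d[:,1])<.05)&(w[:,2]>.062)&(w[:,2]<.0665)&(abs(d[:,0])<.1)];print("chips max x",np.percentile(k[:,0],[1,99,100]))
E
```

```text
pillar 182 (639.828369140625, 117.64356231689453) [0.07317203 0.08600828]
pillar 129 (546.884765625, -92.72109985351562) [-0.07721506 -0.08799036]
plate x [-0.10645356 -0.10531435 -0.00253098  0.10172903  0.10245721]
handle 33938 ((436.90789794921875, -341.9870300292969), (69.67645263671875, 130.1959991455078), 71.29432678222656) 0.40944053088549137
blade 208 ((457.1478576660156, -349.79815673828125), (24.67827033996582, 104.8295669555664), 1.4800748825073242)
chips max x [-0.0479589   0.04661247  0.05058117]
```

```bash
python3 - <<'E'
from h import *
s=np.load("ws.npy")
k=s[(np.hypot(s[:,0]-.46,s[:,1]+.347)<.06)&(s[:,2]>.071)&(s[:,2]<.079)]
b=cv2.minAreaRect(k[:,:2].astype(np.float32)*1000); print(b)
(cx,cy),(a,c),ang=b
assert 24<min(a,c)<32 and 64<max(a,c)<76
yaw=np.radians(ang if a<c else ang-90); yaw=(yaw+np.pi/2)%np.pi-np.pi/2; print("yaw",np.degrees(yaw))
p=np.array([cx/1000,(cy-347)/2000,0]); print(p)
q=down(yaw)[0] if abs(r.inverse_kinematics([p[0],p[1],.15],down(yaw)[0])[5])<1.6 else down(yaw)[1]
r.move_to([p[0],p[1],.16],q)
r.move_linear([p[0],p[1],.039],vel=.1)
print(r.get_obs()["contact_force"])
r.set_gripper(0.0,squeeze=70)
o=r.get_obs(); print(o["opening"],o["finger_force"],o["contact_force"])
r.move_linear([p[0],p[1],.24],vel=.15)
o=r.get_obs(); print(o["t"],o["opening"],o["finger_force"],o["contact_force"],o["tool_pos"])
np.save("grasp.npy",np.r_[p[:2],yaw])
im=r.get_image("scene"); save(im,"lift.png")
w=wrist(); a=world(w,np.ones((400,640),bool)); a=a[np.hypot(a[:,0]-p[0],a[:,1]-p[1])<.075]
l=a[(a[:,2]>.221)&(a[:,2]<.232)]; print("blade top held",len(l),l[:,:2].min(0),l[:,:2].max(0))
E
```

```text
((457.9549255371094, -349.37353515625), (26.63431739807129, 69.37627410888672), 1.7694661617279053)
yaw 1.7694661617279026
[ 0.45795493 -0.34818677  0.        ]
[-1.29957214  0.10613267  0.19756769]
0.31383308268561483 68.671213388443 [-0.62632002  0.17217702  3.24123827]
9.2833 0.31739373801406984 68.87783288955688 [ 0.24938288 -0.24739573 -2.3851785 ] [ 0.45767554 -0.34790471  0.23912514]
blade top held 1406 [ 0.44337858 -0.317571  ] [ 0.46887466 -0.29672672]
```

View pics/lift.png

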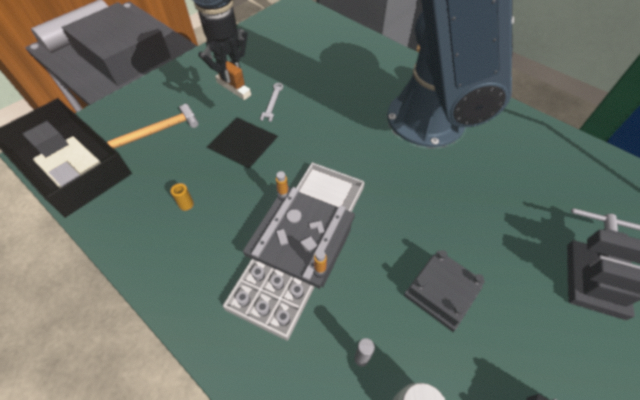

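Lifted upright and centred, with the blade end at (245,92) showing no tilt. Now I set it in the channel behind the chips.

```bash
cat >> h.py <<'E'
th=np.radians(17); C=np.array([.5932,.0133])
def die(x,y=0): return C+[x*np.cos(th)-y*np.sin(th),x*np.sin(th)+y*np.cos(th)]
E
python3 - <<'E'
from h import *
q0=R.from_quat(r.get_obs()["ee_rot"]); yaw=np.load("grasp.npy")[2]
q=(R.from_euler("z",th-yaw)*q0).as_quat()
P=die(.085)
r.move_to([*P,.24],q)
r.move_linear([*P,.112],vel=.1)
r.sleep(.1); f0=r.get_obs()["contact_force"]; print(f0)
for z in np.arange(.102,.086,-.001):
    r.move_linear([*P,z],vel=.03)
    f=r.get_obs()["contact_force"]-f0
    if np.linalg.norm(f)>4: break
o=r.get_obs(); print(z,f,o["t"],o["tool_pos"],o["finger_force"])
im=r.get_image("scene"); p=cv2.resize(im["pixels"][140:360,180:420],None,fx=2.5,fy=2.5,interpolation=cv2.INTER_CUBIC); cv2.imwrite("pics/placed.png",p[...,::-1])
E
```

```text
[ 0.74865601 -0.84370203 -2.7001661 ]
0.09199999999999998 [-0.80969306  1.18583786  4.01424436] 15.525 [0.67462121 0.03818338 0.09224077] 69.13955569267273
```

View pics/placed.png

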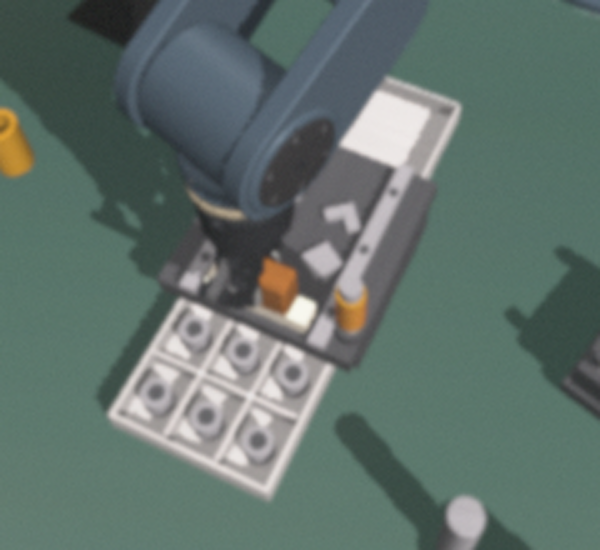

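The scraper is seated in the channel with both ends between the rails and all chips ahead of it; contact came at the expected height. Now the wipe.

```bash
python3 - <<'E'
from h import *
for x in [.05,.02,-.01,-.04,-.07,-.09,-.106]:
    r.move_linear([*die(x),.0922],vel=.05)
    o=r.get_obs(); f=o["contact_force"]; print(x,f.round(1),o["tool_pos"].round(4),round(o["t"],1))
    if np.linalg.norm(f)>35: print("STOP");break
r.sleep(.3)
im=r.get_image("scene"); p=cv2.resize(im["pixels"][120:320,200:420],None,fx=2.7,fy=2.7,interpolation=cv2.INTER_CUBIC); cv2.imwrite("pics/wiped.png",p[...,::-1])
for l in "disc square bar ell".split():
    for c in r.cut_out(im,"chip_"+l)[:1]: print(l,c["score"],np.median(world(im,c["region"]),0))
E
```

```text
0.05 [-4.2 -0.5  4.6] [0.6405 0.0277 0.0922] 16.4
0.02 [-4.2 -1.7  4.2] [0.6116 0.0189 0.0922] 17.2
-0.01 [-5.  -2.2  5. ] [0.5828 0.0102 0.0922] 17.9
-0.04 [-5.5 -2.3  6.8] [0.5541 0.0014 0.0921] 18.7
-0.07 [-5.3 -2.   7.2] [ 0.5254 -0.0074  0.0922] 19.4
-0.09 [-4.8 -2.2  6.6] [ 0.5062 -0.0132  0.0921] 20.0
-0.106 [-3.5 -1.1  3.2] [ 0.491  -0.0178  0.0921] 20.4
square 0.57 [ 0.2860749  -0.41023896  0.00509324]
ell 0.23 [0.60429793 0.0220444  0.05724264]
```

View pics/wiped.png

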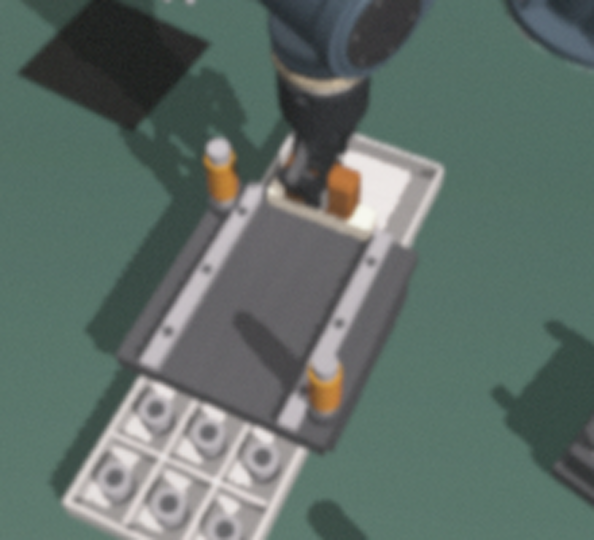

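The channel is empty. I push a few millimetres further, lift, and check the tray.

```bash
python3 - <<'E'
from h import *
r.move_linear([*die(-.112),.0924],vel=.05); r.sleep(.2)
r.move_linear([*die(-.112),.24],vel=.15)
o=r.get_obs(); print(o["t"],o["finger_force"],o["opening"])
g=np.load("grasp.npy")
q=(R.from_euler("z",g[2]-th)*R.from_quat(o["ee_rot"])).as_quat()
r.move_to([g[0],g[1],.24],q)
im=r.get_image("scene"); p=cv2.resize(im["pixels"][60:320,180:440],None,fx=2.3,fy=2.3,interpolation=cv2.INTER_CUBIC); cv2.imwrite("pics/tray.png",p[...,::-1])
for l in "disc square bar ell".split():
    for c in r.cut_out(im,"chip_"+l)[:2]: print(l,c["score"],np.median(world(im,c["region"]),0))
a=world(im,np.ones((400,640),bool)); t=die(-.159)
d=np.c_[(a[:,:2]-t)@[np.cos(th),np.sin(th)],(a[:,:2]-t)@[-np.sin(th),np.cos(th)],a[:,2]]
k=d[(abs(d[:,0])<.063)&(abs(d[:,1])<.07)&(d[:,0]<.05)]; print("tray z pct",np.percentile(k[:,2],[5,50,95,100]))
w=wrist(); a=world(w,np.ones((400,640),bool)); a=a[np.hypot(a[:,0]-g[0],a[:,1]-g[1])<.075]
l=a[(a[:,2]>.221)&(a[:,2]<.232)]; print("blade held",len(l),l.min(0),l.max(0))
E
```

```text
22.5917 69.12375211715698 0.3170022874062942
tray z pct [0.00041744 0.00304109 0.01031071 0.03237752]
blade held 1384 [ 0.44394225 -0.31730169  0.22100661] [ 0.46953075 -0.29630393  0.23196725]
```

View pics/tray.png

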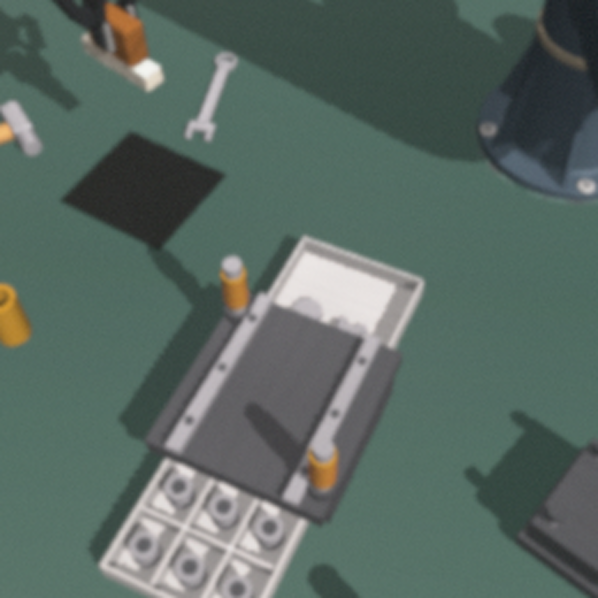

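The tray shows the disc at (307,303) and other chips at (350,325), partly hidden under the plate end. The channel is empty and the box is unchanged. I put the scraper back at its old spot, then look at the tray from above.

```bash
python3 - <<'E'
from h import *
g=np.load("grasp.npy")
r.move_linear([g[0],g[1],.06],vel=.15); r.sleep(.1); f0=r.get_obs()["contact_force"]
for z in np.arange(.046,.033,-.001):
    r.move_linear([g[0],g[1],z],vel=.03)
    f=r.get_obs()["contact_force"]-f0
    if np.linalg.norm(f)>4: break
print(z,f)
r.set_gripper(1.0); r.sleep(.2)
r.move_linear([g[0],g[1],.2],vel=.12)
t=die(-.22)
q=(R.from_euler("z",th-g[2])*R.from_quat(r.get_obs()["ee_rot"])).as_quat()
im=r.get_image("scene")
for c in r.cut_out(im,"scraper")[:1]:
    w=world(im,c["region"]); w=w[(w[:,2]>.069)&(w[:,2]<.08)]; print("handle",np.median(w,0),cv2.minAreaRect(w[:,:2].astype(np.float32)*1000))
r.move_to([.31,-.13,.3],q)
im=wrist(); save(im,"final.png")
for l in "disc square bar ell".split():
    for c in r.cut_out(im,"chip_"+l)[:1]:
        w=world(im,c["region"]); print(l,round(c["score"],2),len(w),np.median(w,0) if len(w) else 0)
o=r.get_obs(); print(o["t"],o["contact_force"])
E
```

```text
0.03899999999999999 [-0.74009581 -0.01933564  4.51619615]
handle [ 0.46053773 -0.34343055  0.07332958] ((459.6719665527344, -346.0662841796875), (27.45305824279785, 68.91773223876953), 0.1191326156258583)
disc 0.66 471 [ 0.46589586 -0.0603883   0.00960944]
square 0.9 480 [ 0.46408067 -0.00177832  0.01570058]
bar 0.86 274 [ 0.49523067 -0.06114936  0.00949286]
ell 0.5 181 [ 0.44776593 -0.00865704  0.00969852]
31.6917 [-0.30329557  0.22549018  0.4838731 ]
```

View pics/final.png

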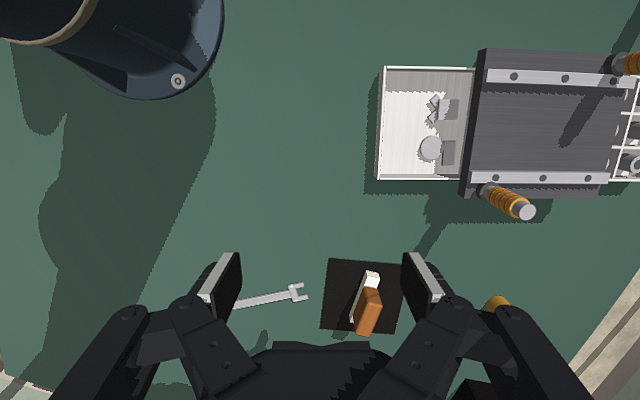

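All four chips lie flat in the tray (disc 430,148; bar 447,152; square 447,110; ell 434,108). The scraper stands on the mat at (368,300), and the gripper is clear.

```bash
python3 -c "
from cell import r
print(r.hand_in())"
```

```text
the job is handed in; nothing more can be done
None
```

I wiped all four chips into the catch tray, stood the scraper upright on the mat and released it, and handed the job in at about 32 s; the hand-in returned no verdict.

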